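Restock the reagent stand in matching order

ROBOT

A 6-joint arm with a two-finger parallel gripper is mounted at the origin on the work surface. World frame = base frame: x ahead of the robot, y to its left, z up, the work surface at z = 0. Lengths are in m, angles in rad, forces in N, time in s.
With the tool pointing down it reaches from about 0.2 to 0.875 m from the base axis. Payload 3.4 kg.
Tool frame: the origin (TCP) lies on the centre line of the jaws, within the pads' length; the fingertips stand 11 mm ahead of it and the grasp point (between the pads) lies 8 mm behind it; z points along the fingers, y is the line along which they close (so a half turn about z gives the same grasp; the last joint's range is limited). The gripper opens to 94 mm and grips with 3 to 60 N. Pads are 16 mm wide; open, the fingers measure 119 mm over their backs; the gripper's body (75 mm by 177 mm) begins 78 mm behind the grasp point.
Start: joints at [1.136, 0.276, 1.505, -0, 1.361, -0.121], TCP at [0.178, 0.547, 0.216] pointing down, gripper open.
Joint ranges: [-2.89, 2.89], [-0.75, 2.08], [0.22, 2.7], [-1.18, 4.32], [0.11, 2.71], [-2.7, 2.7]. Speed limits (rad/s): [2.57, 2.57, 3.14, 3.14, 3.14, 3.14].

INTERFACE

Orientations are given as [roll, pitch, yaw] about the fixed x, y, z axes, in that order (R = Rz(yaw) Ry(pitch) Rx(roll)).
In Python, from workcell import robot gives the robot as it stands. The module is installed in compiled form; this text tells all that it offers. Calls block until the motion is done:
- robot.move_to(position, orientation): joint-space move of the TCP to a pose.
- robot.line_to(position, v=0.15, attitude=None): straight line of the TCP; attitude=None keeps the orientation; v is the mean speed in m/s.
- robot.set_joints(angles): joint-space move.
- robot.release() and robot.gripper_close(squeeze=None): open the fingers fully, or close them until they stop; squeeze is the grip in N (None keeps the last).
- robot.dwell(seconds).
- robot.solve_ik(position, orientation): joint angles nearest the present ones, or None.
- robot.get_state(): the state.
- robot.camera(name): name is "scene" or "top"; returns the picture (480x640x3 uint8, red, green, blue); there is no depth.
- robot.calibration(name): a dict with "fx", "fy", "cx", "cy" (pixels), "D" ([k1, k2, p1, p2, k3] as OpenCV has them; the pictures are not rectified), "camera_from_world" (4x4, takes a point from world to camera coordinates). Camera axes: x right, y up, looking along -z (the intrinsics and any distortion apply to the point x, -y, -z); pixel columns grow to the right and rows downward; lengths in m; the calibration is good to about 2 mm. A picture is of the moment at which its call begins. calibration takes no time and is no camera call.
A pose or a line that the arm cannot do raises robot.MotionError and nothing moves.
- robot.sign_off(): hands the job in; it is judged then, once.
The state is a dict: "time_s": time; "joint_positions": joint angles; "joint_velocities": joint speeds; "joint_torque": joint torques, N m; "position": TCP position; "ee_rot": TCP orientation; "ft_force": force on the tool from outside, world axes, zero at the start; "wrist_torque": the same for the moment, N m; "finger_gap": finger opening in m; "grasp_force": force on a finger pad.
Only numpy, scipy, OpenCV 4.12 (cv2) and the standard library are available. Lean on these libraries where they do the work, as an engineer would, in place of code of your own. Each camera call takes 0.05 s, during which the arm holds its last target. There are 200 camera calls.

TASK

Restock the reagent stand: move the four fresh bottles from the grey carry rack to the empty back step of the black bench stand, in the same order as the opened bottles on its front step, so that each fresh bottle stands directly behind the opened bottle of its own kind. Set each one down upright in its compartment without dropping it, and leave the opened bottles standing where they are.

Things in the scene. Friction and masses are not known exactly. Their poses are not given: they have to be found in the camera images.
- new_dropper: Fresh small round amber glass dropper bottle with black cap ring and black rubber teat: 30 mm diameter up to 50 mm height, narrower above, 84 mm tall overall, about 45 g, closed and rigid. Loose, standing upright at the start in one of the four compartments of the carry rack. Origin at the centre of its underside, z up.
- new_pot: Fresh squat white wide-mouth pot with a ribbed screw cap as wide as the pot: 44 mm diameter over its whole height, 56 mm tall, about 80 g, closed and rigid. Loose, standing upright at the start in one of the four compartments of the carry rack. Origin at the centre of its underside, z up.
- new_square: Fresh white bottle of square section, 36 x 36 mm up to 56 mm height, with one round 20 mm screw cap in the middle, 82 mm tall overall, about 75 g, closed and rigid. Loose, standing upright at the start in one of the four compartments of the carry rack, its sides roughly square to the rack. Origin at the centre of its underside, z up.
- new_oblong: Fresh low white reagent cassette of oblong section, 24 mm (its x axis) by 46 mm (its y axis) up to 44 mm height, with two 18 mm caps side by side on top, 55 mm tall overall, about 60 g, closed and rigid. Loose, standing upright at the start in one of the four compartments of the carry rack, its sides roughly square to the rack. Origin at the centre of its underside, z up.
- open_dropper: The opened bottle of the same kind, shape and size as new_dropper. Loose, standing upright in one of the four front compartments of the bench rack. Origin at the centre of its underside, z up.
- open_pot: The opened bottle of the same kind, shape and size as new_pot. Loose, standing upright in one of the four front compartments of the bench rack. Origin at the centre of its underside, z up.
- open_square: The opened bottle of the same kind, shape and size as new_square. Loose, standing upright in one of the four front compartments of the bench rack. Origin at the centre of its underside, z up.
- open_oblong: The opened bottle of the same kind, shape and size as new_oblong. Loose, standing upright in one of the four front compartments of the bench rack. Origin at the centre of its underside, z up.
- carry_rack: Grey plastic tray, fixed, one row of four compartments along y. 84 mm (x) by 278 mm (y), plus a finger ledge 22 mm further out at each end. Walls and dividers 6 mm thick, 18 mm high over the bench; floor 8 mm high. Compartments 76 (x) by 62 mm (y) inside, centres at x = 0, y = -102, -34, 34, 102 mm. Origin: centre of underside, -x side towards the robot.
- bench_rack: Black two-step stand, fixed, 170 (x) by 278 mm (y). Low front step (-x, robot side): floor 10 mm over bench, opened bottles. Back step (+x): floor 45 mm over bench, empty. Four 76 (x) by 62 mm (y) compartments on each, centres at x = -41 (front) and +41 mm (back), y = -102, -34, 34, 102 mm; 6 mm walls and dividers rise 10 mm over the floor. Origin: centre of underside, z up.

How it is judged:
At the end, for the whole second after the job is handed in: Each fresh bottle stands released, upright and at rest on a back-step floor (within 5 mm), behind the opened bottle of its kind: within 24 mm of the column centre along the stand and 28 mm in depth; opened bottles still stand upright in their front compartments (((y of new_dropper in the frame of bench_rack between -0.126 and -0.078 m and y of open_dropper in the frame of bench_rack between -0.126 and -0.078 m) or (y of new_dropper in the frame of bench_rack between -0.058 and -0.01 m and y of open_dropper in the frame of bench_rack between -0.058 and -0.01 m) or (y of new_dropper in the frame of bench_rack between 0.01 and 0.058 m and y of open_dropper in the frame of bench_rack between 0.01 and 0.058 m) or (y of new_dropper in the frame of bench_rack between 0.078 and 0.126 m and y of open_dropper in the frame of bench_rack between 0.078 and 0.126 m)) and x of new_dropper in the frame of bench_rack between 0.013 and 0.069 m and z of new_dropper in the frame of bench_rack between 0.04 and 0.05 m and angle between each of new_dropper, open_dropper, new_pot, open_pot, new_square, open_square, new_oblong, open_oblong's own z axis and vertical below 0.08 rad and linear speed of each of new_dropper, open_dropper, new_pot, open_pot, new_square, open_square, new_oblong, open_oblong below 0.02 m/s and angular speed of each of new_dropper, new_pot, new_square, new_oblong below 0.2 rad/s and contact force between the fingers and new_dropper below 0.05 N and x of open_dropper in the frame of bench_rack between -0.069 and -0.013 m and z of open_dropper in the frame of bench_rack between 0.005 and 0.015 m and ((y of new_pot in the frame of bench_rack between -0.126 and -0.078 m and y of open_pot in the frame of bench_rack between -0.126 and -0.078 m) or (y of new_pot in the frame of bench_rack between -0.058 and -0.01 m and y of open_pot in the frame of bench_rack between -0.058 and -0.01 m) or (y of new_pot in the frame of bench_rack between 0.01 and 0.058 m and y of open_pot in the frame of bench_rack between 0.01 and 0.058 m) or (y of new_pot in the frame of bench_rack between 0.078 and 0.126 m and y of open_pot in the frame of bench_rack between 0.078 and 0.126 m)) and x of new_pot in the frame of bench_rack between 0.013 and 0.069 m and z of new_pot in the frame of bench_rack between 0.04 and 0.05 m and contact force between the fingers and new_pot below 0.05 N and x of open_pot in the frame of bench_rack between -0.069 and -0.013 m and z of open_pot in the frame of bench_rack between 0.005 and 0.015 m and ((y of new_square in the frame of bench_rack between -0.126 and -0.078 m and y of open_square in the frame of bench_rack between -0.126 and -0.078 m) or (y of new_square in the frame of bench_rack between -0.058 and -0.01 m and y of open_square in the frame of bench_rack between -0.058 and -0.01 m) or (y of new_square in the frame of bench_rack between 0.01 and 0.058 m and y of open_square in the frame of bench_rack between 0.01 and 0.058 m) or (y of new_square in the frame of bench_rack between 0.078 and 0.126 m and y of open_square in the frame of bench_rack between 0.078 and 0.126 m)) and x of new_square in the frame of bench_rack between 0.013 and 0.069 m and z of new_square in the frame of bench_rack between 0.04 and 0.05 m and contact force between the fingers and new_square below 0.05 N and x of open_square in the frame of bench_rack between -0.069 and -0.013 m and z of open_square in the frame of bench_rack between 0.005 and 0.015 m and ((y of new_oblong in the frame of bench_rack between -0.126 and -0.078 m and y of open_oblong in the frame of bench_rack between -0.126 and -0.078 m) or (y of new_oblong in the frame of bench_rack between -0.058 and -0.01 m and y of open_oblong in the frame of bench_rack between -0.058 and -0.01 m) or (y of new_oblong in the frame of bench_rack between 0.01 and 0.058 m and y of open_oblong in the frame of bench_rack between 0.01 and 0.058 m) or (y of new_oblong in the frame of bench_rack between 0.078 and 0.126 m and y of open_oblong in the frame of bench_rack between 0.078 and 0.126 m)) and x of new_oblong in the frame of bench_rack between 0.013 and 0.069 m and z of new_oblong in the frame of bench_rack between 0.04 and 0.05 m and contact force between the fingers and new_oblong below 0.05 N and x of open_oblong in the frame of bench_rack between -0.069 and -0.013 m and z of open_oblong in the frame of bench_rack between 0.005 and 0.015 m); the robot touches nothing.
It fails at once if an opened bottle is shifted more than 20 mm or tipped (distance of any of open_dropper, open_pot, open_square, open_oblong from where it was at the start of the episode above 0.02 m or angle between any of open_dropper, open_pot, open_square, open_oblong's own z axis and vertical above 0.35 rad).
It fails at once if a fresh bottle is dropped (falls free of the fingers at over 0.7 m/s, some 25 mm of fall) ((linear speed of new_dropper above 0.7 m/s and contact force between the fingers and new_dropper below 0.05 N) or (linear speed of new_pot above 0.7 m/s and contact force between the fingers and new_pot below 0.05 N) or (linear speed of new_square above 0.7 m/s and contact force between the fingers and new_square below 0.05 N) or (linear speed of new_oblong above 0.7 m/s and contact force between the fingers and new_oblong below 0.05 N)).
It also fails if it takes over 112 s, if anything falls off the work surface, if the arm or the gripper's body presses on something with over 40 N, if the wrist force passes 120 N, or if a joint passes its speed limit or range.

## Working session

There is one attempt and no reset: what is moved stays moved. The work goes in short steps, each a Python script; the robot and the scene stay as the last script left them, time stands still between calls to the robot, and variables do not carry over. Pictures are saved under pics/ and viewed, at most 14 in all, crops included, and the job is handed in when it is done.

```bash
mkdir -p pics; python3 - <<'E'
from workcell import robot
import cv2,numpy as np
for n in("scene","top"):
    cv2.imwrite(f"pics/{n}0.png",robot.camera(n)[:,:,::-1])
    c=robot.calibration(n);print(n,c["fx"],c["fy"],c["cx"],c["cy"],c["D"]);print(np.round(c["camera_from_world"],3))
s=robot.get_state();print(s["time_s"],s["position"],s["ee_rot"],s["finger_gap"])
E
```

```text
scene 565.3576477457694 565.3576477457694 325.0630357562331 240.74439759495016 [-0.00663111  0.          0.          0.          0.        ]
[[ 0.27   0.963  0.012 -0.13 ]
 [-0.701  0.188  0.688  0.311]
 [ 0.66  -0.194  0.725 -1.339]
 [ 0.     0.     0.     1.   ]]
top 566.9804839601894 566.9804839601894 329.8834103367439 234.61439525537108 [-0.01569895  0.          0.          0.          0.        ]
[[ 0.022 -0.999  0.025 -0.032]
 [ 0.987  0.026  0.155 -0.487]
 [-0.156  0.022  0.988 -1.092]
 [ 0.     0.     0.     1.   ]]
0.1 [0.177299   0.54647534 0.21570062] [-3.13995275e+00 -1.95372934e-04  2.82777906e+00] 0.09390048822391608
```

View pics/scene0.png

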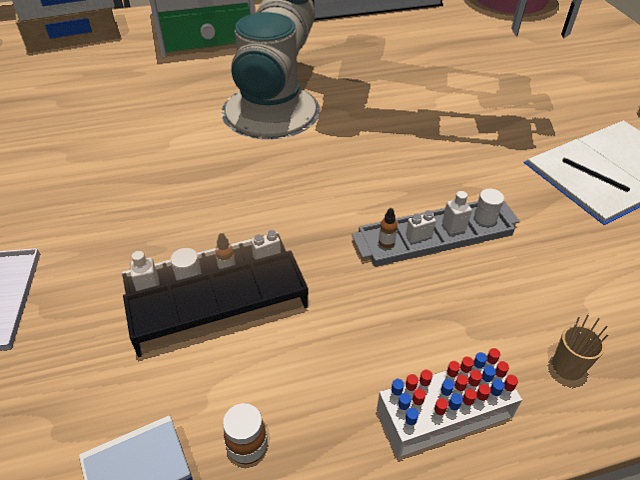

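View pics/top0.png

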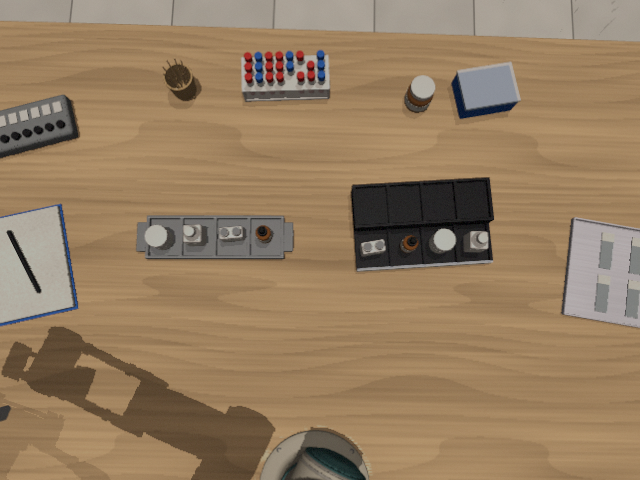

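The top view shows +y to the left. The carry rack, left to right, holds pot (157,236), square (191,233), oblong (231,233) and dropper (263,233). The bench front step holds oblong (373,247), dropper (409,243), pot (444,240) and square (480,240). I'll enlarge these for pixel readings.

```bash
python3 - <<'E'
import cv2
im=cv2.imread("pics/top0.png")
cv2.imwrite("pics/c1.png",cv2.resize(im[200:275,130:300],(765,338),interpolation=cv2.INTER_CUBIC))
a=cv2.resize(im[170:280,340:505],(792,528),interpolation=cv2.INTER_CUBIC)
a=cv2.convertScaleAbs(a,alpha=2.0,beta=20)
cv2.imwrite("pics/c2.png",a)
E
```

```text
(no output)
```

View pics/c1.png

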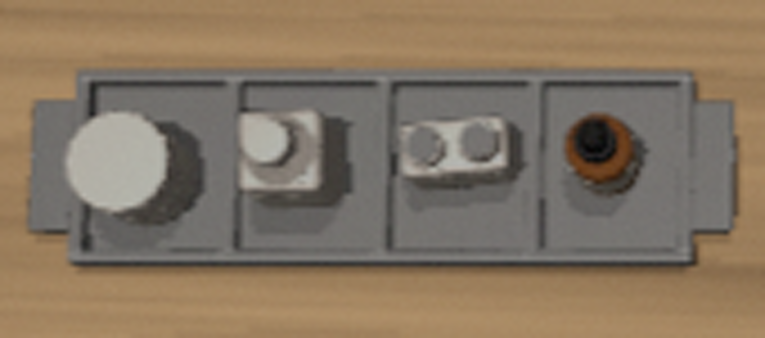

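View pics/c2.png

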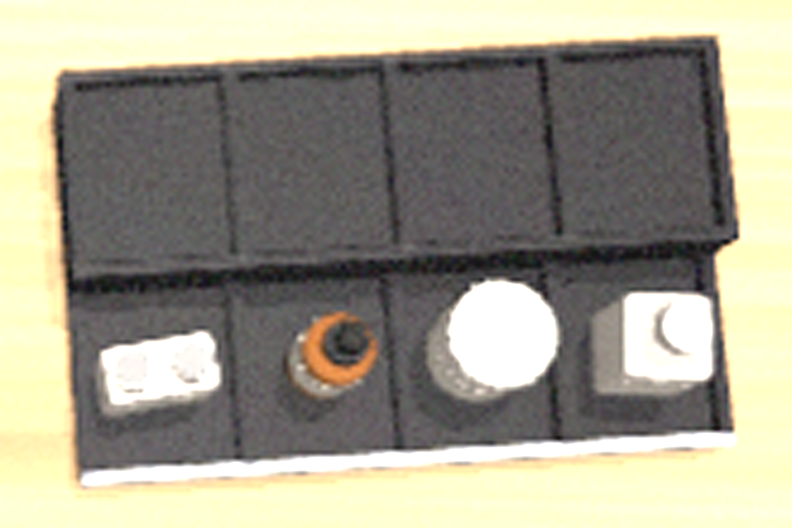

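Readings, as crop pixels (c1 at 4.5x, c2 at 4.8x):

| Item | Crop | Pixels |
|---|---|---|
| Pot top | c1 | (117,161) |
| Square shoulder | c1 | (239..319, 110..190) |
| Oblong caps | c1 | (421,146), (482,141) |
| Dropper teat | c1 | (597,137) |
| Bench back-rim corners | c2 | (62,73), (716,38) |
| Bench front-rim corners | c2 | (80,473), (735,434) |

```bash
cat >h.py <<'E'
from workcell import robot
import cv2,numpy as np
def ray(n,px,z):
    c=robot.calibration(n);K=np.array([[c["fx"],0,c["cx"]],[0,c["fy"],c["cy"]],[0,0,1]])
    u,v=cv2.undistortPoints(np.array([[px]],float),K,np.array(c["D"],float))[0,0]
    M=np.array(c["camera_from_world"]);R=M[:3,:3];C=-R.T@M[:3,3]
    d=R.T@np.array([u,-v,-1.]);return C+d*(z-C[2])/d[2]
E
python3 - <<'E'
from h import *
np.set_printoptions(precision=4,suppress=True)
c1=lambda X,Y,z:ray("top",((X+.5)/4.5-.5+130,(Y+.5)/4.5-.5+200),z)[:2]
c2=lambda X,Y,z:ray("top",((X+.5)/4.8-.5+340,(Y+.5)/4.8-.5+170),z)[:2]
print("pot",c1(117,161,.064),"edgeL/R",c1(66,161,.064),c1(168,161,.064))
S=[c1(*p,.064) for p in[(239,110),(319,110),(320,190),(240,190)]];print("sq",np.mean(S,0),S,"cap",c1(265,141,.09))
a,b=c1(421,146,.063),c1(482,141,.063);print("obl",(a+b)/2,a,b,np.linalg.norm(a-b),"ang",np.degrees(np.arctan2(*(a-b))))
O=[c1(*p,.052) for p in[(400,122),(503,115),(508,172),(404,183)]];print(np.mean(O,0),O)
print("drop",c1(597,137,.092),c1(598,147,.058))
R=[c1(78,72,.018),c1(691,72,.018),c1(69,262,.018),c1(693,262,.018)];print("carry",np.mean(R,0),R)
P={(85,139,55):(62,73),(85,-139,55):(716,38),(-85,139,20):(80,473),(-85,-139,20):(735,434)}
A=np.array([k[:2] for k in P])/1e3;B=np.array([c2(*p,k[2]/1e3) for k,p in P.items()])
z=(A-A.mean(0));w=B-B.mean(0)
th=np.arctan2((z[:,0]*w[:,1]-z[:,1]*w[:,0]).sum(),(z*w).sum());r=np.array([[np.cos(th),-np.sin(th)],[np.sin(th),np.cos(th)]])
t=B.mean(0)-r@A.mean(0);print("bench",t,np.degrees(th),"res",B-(A@r.T+t))
for y in(.102,.034,-.034,-.102):print(y,r@[.041,y]+t,r@[-.041,y]+t)
print("open pot",c2(503,334,.066), "dropper",c2(349,341,.094),"sqcap",c2(684,325,.092),"obl",(c2(130,370,.065)+c2(195,360,.065))/2)
E
```

```text
pot [0.4732 0.3175] edgeL/R [0.4726 0.3393] [0.4737 0.2957]
sq [0.4798 0.2482] [array([0.4968, 0.2666]), array([0.4977, 0.2322]), array([0.4629, 0.2298]), array([0.462, 0.264])] cap [0.4794 0.2487]
obl [0.4847 0.1746] [0.4833 0.1877] [0.4862 0.1615] 0.026312428263899353 ang -6.2853891408951075
[0.4846 0.1752] [array([0.4954, 0.1992]), array([0.4997, 0.1545]), array([0.4746, 0.1511]), array([0.4685, 0.196 ])]
drop [0.4845 0.1091] [0.4857 0.1119]
carry [0.4807 0.2116] [array([0.5201, 0.351 ]), array([0.5275, 0.0752]), array([0.434 , 0.3488]), array([0.4411, 0.0713])]
bench [ 0.5168 -0.2071] 4.819346611484303 res [[-0.0031 -0.0015]
 [-0.0034  0.001 ]
 [ 0.0032  0.0004]
 [ 0.0032  0.0001]]
0.102 [ 0.5491 -0.102 ] [ 0.4674 -0.1089]
0.034 [ 0.5548 -0.1698] [ 0.4731 -0.1767]
-0.034 [ 0.5605 -0.2376] [ 0.4788 -0.2444]
-0.102 [ 0.5662 -0.3053] [ 0.4845 -0.3122]
open pot [ 0.4801 -0.2438] dropper [ 0.4713 -0.176 ] sqcap [ 0.4816 -0.3105] obl [ 0.4639 -0.1051]
```

The measurements agree with the geometry: cap spacing is 26 mm, the pot is 44 mm wide, and the opened bottles sit at the fitted compartments. I'll close the jaws along x, so the fingers stay in their own column, and place at stand x = +48 mm for finger clearance. The oblong goes first.

```bash
cat >>h.py <<'E'
T=np.array([.5168,-.2071]);TH=np.radians(4.82)
H=.028; UP=.20   # TCP above bottle base; travel height
def slot(y,x=.048):
    c,s=np.cos(TH),np.sin(TH);return T+np.array([[c,-s],[s,c]])@[x,y]
def transfer(xy,ang,ycol,y0):
    """y0: base yaw (+-pi/2)"""
    a=[np.pi,0,y0+np.radians(ang)];b=[np.pi,0,y0+TH]
    robot.move_to([*xy,UP],a);robot.line_to([*xy,.009+H])
    robot.gripper_close(15);s=robot.get_state();print("gap",s["finger_gap"],s["grasp_force"])
    robot.line_to([*xy,UP+.02])
    p=slot(ycol);robot.move_to([*p,UP+.02],b)
    f0=robot.get_state()["ft_force"][2]
    robot.line_to([*p,.060+H]);robot.line_to([*p,.0465+H],v=.03)
    s=robot.get_state();print("held",s["finger_gap"],"df",s["ft_force"][2]-f0,s["position"],p)
    robot.release();robot.dwell(.2);robot.line_to([*p,UP+.02]);print("t",robot.get_state()["time_s"])
E
python3 - <<'E'
from h import *
np.set_printoptions(precision=3,suppress=True)
for y0 in(np.pi/2,-np.pi/2):
    print(y0,robot.solve_ik([.4733,.3175,.2],[np.pi,0,y0]),robot.solve_ik([*slot(-.102),.09],[np.pi,0,y0+TH]))
y0=np.pi/2 if robot.solve_ik([.4733,.3175,.2],[np.pi,0,np.pi/2]) is not None and robot.solve_ik([*slot(-.102),.09],[np.pi,0,np.pi/2+TH]) is not None else -np.pi/2
transfer((.4847,.1747),6.3,.102,y0)
cv2.imwrite("pics/s1.png",robot.camera("scene")[:,:,::-1])
E
```

```text
1.5707963267948966 [ 0.469  0.278  1.544 -0.     1.32   0.469] [-0.596  0.472  1.522  0.     1.147 -0.68 ]
-1.5707963267948966 [ 0.469  0.278  1.544  0.     1.32  -2.673] [-0.596  0.472  1.522 -0.     1.147  2.462]
gap 0.02376585181981579 14.998444318771362
held 0.023610181321923274 df -0.9056866200741388 [ 0.556 -0.101  0.074] [ 0.556 -0.101]
t 10.7333
```

View pics/s1.png

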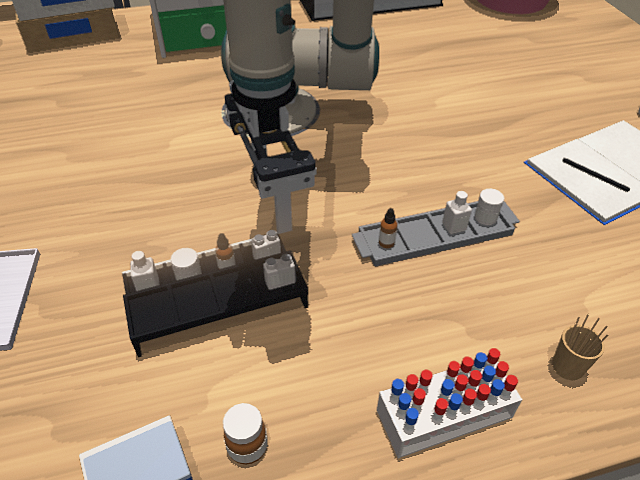

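The fresh oblong stands upright at (280,272), directly behind the opened one at (266,243). I'll do the other three, stopping if a held gap looks wrong.

```bash
sed -i 's/^def transfer(xy,ang,ycol,y0):/def transfer(xy,ang,ycol,y0,w):/; s/^    robot.line_to(\[\*xy,UP+.02\])$/&; assert abs(robot.get_state()["finger_gap"]-w)<.003/' h.py; grep -n assert h.py; python3 - <<'E'
from h import *
np.set_printoptions(precision=3,suppress=True)
transfer((.485,.110),1.5,.034,np.pi/2,.030)
transfer((.4732,.3175),1.5,-.034,np.pi/2,.044)
transfer((.4797,.2484),2.5,-.102,np.pi/2,.036)
robot.move_to([.35,.1,.3],[np.pi,0,np.pi/2])
robot.dwell(.3)
for n in("scene","top"):cv2.imwrite(f"pics/{n}2.png",robot.camera(n)[:,:,::-1])
im=cv2.imread("pics/scene2.png")[210:360,100:330]
cv2.imwrite("pics/s2.png",cv2.resize(im,None,fx=3.4,fy=3.4,interpolation=cv2.INTER_CUBIC))
im=cv2.imread("pics/top2.png")[160:280,340:505]
cv2.imwrite("pics/t2.png",cv2.convertScaleAbs(cv2.resize(im,None,fx=4.8,fy=4.8,interpolation=cv2.INTER_CUBIC),alpha=2,beta=20))
E
```

```text
17:    robot.line_to([*xy,UP+.02]); assert abs(robot.get_state()["finger_gap"]-w)<.003
gap 0.02954076851224073 14.999272227287292
held 0.029870438986695762 df 0.5905097912077928 [ 0.562 -0.169  0.074] [ 0.562 -0.169]
t 20.4333
gap 0.043947921117924255 14.999989718198776
held 0.04355086499508525 df -0.9153884393989564 [ 0.567 -0.237  0.074] [ 0.567 -0.237]
t 31.5417
gap 0.03602204570250823 14.996079057455063
held 0.035873004806047465 df -0.8889725083385146 [ 0.573 -0.305  0.074] [ 0.573 -0.305]
t 42.825
```

View pics/s2.png

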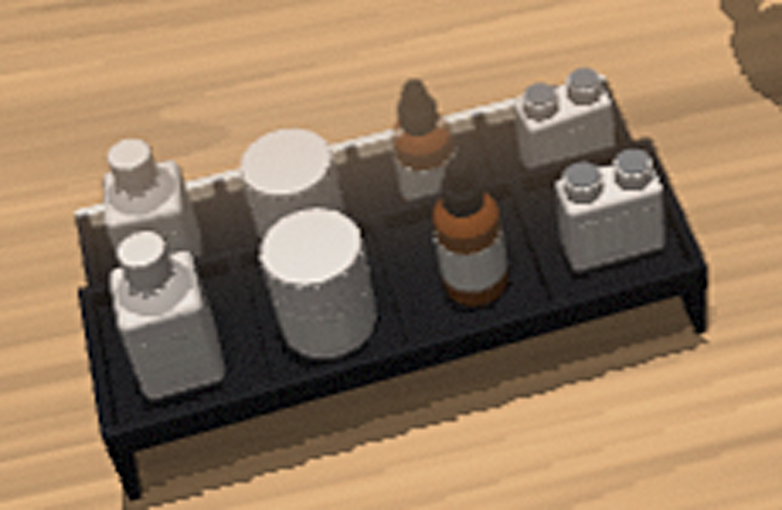

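View pics/t2.png

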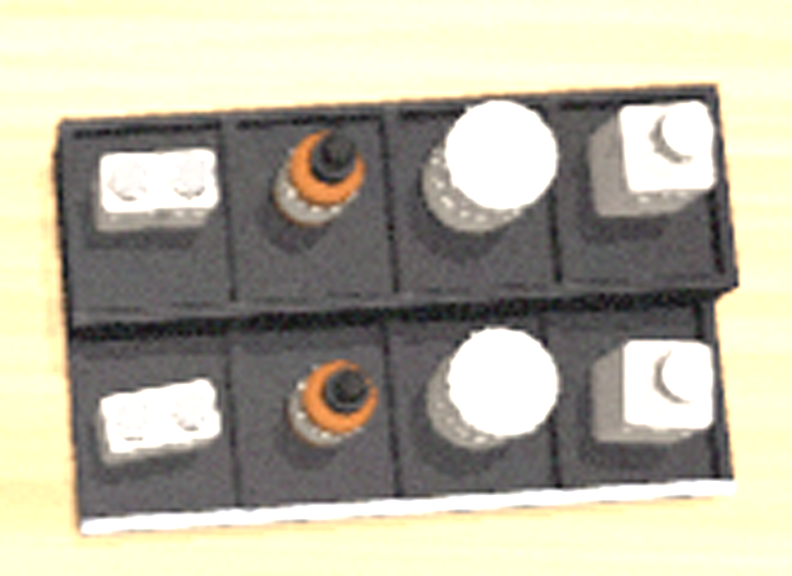

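All four fresh bottles stand upright, each behind its own kind: oblong (158,181), dropper teat (333,155), pot (501,156), square cap (684,132). The opened bottles haven't moved. I'll check the numbers in the stand frame, then hand in.

```bash
python3 - <<'E'
from h import *
c,s=np.cos(TH),np.sin(TH);ok=True
for n,X,Y,z,y in[("obl",158,181,.100,.102),("drop",333,155,.129,.034),("pot",501,156,.101,-.034),("sq",684,132,.127,-.102)]:
    p=np.array([[c,s],[-s,c]])@(ray("top",((X+.5)/4.8-.5+340,(Y+.5)/4.8-.5+160),z)[:2]-T)
    print(n,p.round(4));ok&=abs(p[1]-y)<.017 and .02<p[0]<.062
if ok:print(robot.sign_off())
E
```

```text
obl [0.0442 0.1049]
drop [0.0444 0.0396]
pot [ 0.0465 -0.0328]
sq [ 0.0464 -0.0992]
the job is handed in; nothing more can be done
None
```

The job is handed in: all four fresh bottles stand upright on the back step behind their opened counterparts, within 6 mm of the column centres along the stand by my camera check, with the opened bottles undisturbed and about 45 s of the 112 s used; `sign_off` returned no verdict.

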